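# Take the formed bracket out of the blue die

### The arm

A 6-joint arm with a two-finger parallel gripper is mounted at the origin on the work surface. World frame = base frame: x ahead of the robot, y to its left, z up, the work surface at z = 0. Lengths are in m, angles in degrees, forces in N, time in s.
With the tool pointing down it reaches from about 0.4 to 0.825 m from the base axis. Payload 7 kg.
Tool frame: the origin (TCP) lies midway between the tips of the shut fingers; the grasp point (between the pads) lies 19 mm behind it; z points along the fingers, y is the line along which they close (so a half turn about z gives the same grasp; the last joint's range is limited). The gripper opens to 88 mm and grips with 3 to 60 N. Pads are 19 mm wide; open, the fingers measure 130 mm over their backs; the gripper's body (78 mm by 193 mm) begins 47 mm behind the grasp point.
Start: joints at [-55.113, 20.546, 0.682, 0, -70.136, -16.507], TCP at [0.213, -0.641, 0.227] pointing down, gripper open.
Joint ranges: [-176.03, 176.03], [-82.01, 121.73], [-58.28, 71.71], [-173.87, 95.51], [-174.79, -0.11], [-173.66, 173.66]. Speed limits (degrees/s): [136.94, 136.94, 172.46, 180, 180, 180].

### API

Orientations are given as [roll, pitch, yaw] about the fixed x, y, z axes, in that order (R = Rz(yaw) Ry(pitch) Rx(roll)).
In Python, from plant import r gives the robot as it stands. The module is installed in compiled form; this text tells all that it offers.
- The arm moves only by the tool play_rows, never from a script. Its argument "rows" is a list of rows, each an object with "slide": the shift along the tool's x, y, z as a fraction of full scale, a list of three; "delta_rot": the turn, a rotation vector about the tool's x, y, z as a fraction of full scale, a list of three; "fingers": the opening, from -1 (shut) to 1 (fully open). In form: [{"slide": [x, y, z], "delta_rot": [rx, ry, rz], "fingers": fingers}, ...]. A call has 1 to 8 rows; each row shifts and turns the commanded pose from where the row before left it, along the tool's axes as they then stand; what a row does not reach is not made up. Full scale, the value 1, is 0.15 m for a shift and 0.08 rad for a turn. A row lasts 1/8 s, in which the tool goes at most 62.5 mm and 10.7 degrees, less where a joint would pass 70% of its speed; a pose out of reach is approached as far as the arm can. A call with a number of a shift or a turn outside -1 to 1 is refused whole. A call with a gripper value outside its range is refused whole. The fingers move at their own pace and stop on an object; "squeeze" is the grip in N (left out, the last holds). Time passes only in rows, so rows that do not move let the fingers close. It gives the time, the measured TCP pose, the force, the opening and the grip force at its end, in the units of the state.
- r.get_state(): the state, without advancing time (a new reading comes with each control period).
- r.capture(name): name is "scene" or "top" or "wrist"; returns a dict with "image" (400x640x3 uint8, blue, green, red), "fx", "fy", "cx", "cy" (pixels), "R" (3x3) and "t" (3): a world point X has camera coordinates R X + t; the wrist camera has in their place "T_tool_cam" (4x4, takes a point from camera to tool coordinates, whose origin is the TCP and whose axes are the flange's). Camera axes: x right, y down, z forward; pixel columns grow to the right and rows downward; lengths in m; the calibration is good to about 2 mm. The wrist camera is an equidistant fisheye: a pixel r from the principal point sees the ray r / f radians off the axis. A picture is of the moment at which its call begins: read the wrist's pose just before it. There is no depth.
- r.close_job(): hands the job in; it is judged then, once.
The state is a dict: "time_s": time; "joints": joint angles; "qd": joint speeds; "joint_torque": joint torques, N m; "tcp_pos": TCP position; "eef_rot": TCP orientation; "contact_force": force on the tool from outside, world axes, zero at the start; "moment": the same for the moment, N m; "gripper_width": finger opening in m; "gripper_force": force on a finger pad.
Only numpy, scipy, OpenCV 4.12 (cv2) and the standard library are available. Lean on these libraries where they do the work, as an engineer would, in place of code of your own. Each camera call takes 0.05 s, during which the arm holds its last target. There are 200 camera calls.

### The job

Lift the U-shaped metal bracket out of the blue forming die and put it into the yellow order tray, standing on its base with the flanges up; lower it right down to the tray floor before letting go. Leave the identical bracket in the red die where it is.

Things in the scene. Friction and masses are not known exactly. Their poses are not given: they have to be found in the camera images.
- bracket_mid (a point): centre (half-way up) of the bracket to take: rigid bare-metal U channel, 70 long (x), 40 wide outside its two flanges (y), 56 mm high (z up), sheet 4 mm, open at top and ends, 0.3 kg. Stands loose, base down, in the blue die's pocket; the die's top face is 8 mm below this point and the flanges end 28 mm above it: grip from above across the outside of both flanges (closing along y)
- blue_die: blue forming die, fixed, a block 160 (x) by 130 (y) by 45 mm high; origin at the centre of its underside, z up. In the middle of its top an open pocket 78 (x) by 48 (y), 20 mm deep (4 mm clear round the bracket). Two steel guide pillars 18 mm thick rise 25 mm above the top face at x = +63, y = +-50 mm. A red die of the same form stands elsewhere
- order_tray: yellow open tray fixed to the counter, 220 mm (x) by 170 mm (y) outside, walls 4 mm thick and 18 mm high overall; origin at the centre of its underside, on the counter; z up; its inner floor is about 4 mm above the origin. It starts empty.
- other_bracket_mid (a point): centre of the identical bracket that stands in the red die in the same way; to be left alone. The two dies and the tray stand in any order from left to right.
Mind the look-alikes: they are no part of the job. Leave any green or orange look-alike of the part that bears bracket_mid alone.

How it is judged (in metres and radians):
On the way, in this order (a step that is already met when the one before it is completed fails the run):
1. the bracket is lifted clear out of the blue die (z of bracket_mid in the frame of blue_die above 0.085 m), for 0.1 s.
2. the bracket, still held by the fingers, is lowered inside the tray to within 12 mm of its floor (x of bracket_mid in the frame of order_tray between -0.1 and 0.1 m and y of bracket_mid in the frame of order_tray between -0.075 and 0.075 m and z of bracket_mid in the frame of order_tray below 0.044 m and contact force between the fingers and bracket above 1 N), for 0.05 s.
At the end, for the whole second after the job is handed in: the bracket from the blue die stands released and still on the tray floor, flanges up within 10 degrees, its centre within 100 mm (x) and 75 mm (y) of the tray centre and 6 mm of its standing height; the other bracket is within 12 mm of where it began (x of bracket_mid in the frame of order_tray between -0.1 and 0.1 m and y of bracket_mid in the frame of order_tray between -0.075 and 0.075 m and z of bracket_mid in the frame of order_tray between 0.026 and 0.038 m and angle between bracket_mid's own z axis and vertical below 0.17 rad and linear speed of bracket below 0.02 m/s and contact force between the fingers and bracket below 0.1 N and distance of other_bracket_mid from where it was at the start of the episode below 0.012 m); the robot touches nothing.
It fails at once if the bracket in the red die is moved by more than 12 mm (distance of other_bracket_mid from where it was at the start of the episode above 0.012 m).
It also fails if it takes over 37 s, if anything falls off the work surface, if the arm or the gripper's body presses on something with over 40 N, if the wrist force passes 120 N, or if a joint passes its speed limit or range.

## Working session

There is one attempt and no reset: what is moved stays moved. The work goes in short steps, Python scripts to look and compute and a tool call to move; the robot and the scene stay as the last step left them, time stands still between calls to the robot, and variables do not carry over. Pictures are saved under pics/ and viewed, at most 10 in all, crops included, and the job is handed in when it is done.

Besides the shell and the picture viewer there is one more tool, called after ">>>" in YAML: its name, and indented under it one key for each argument. play_rows: Moves the arm, as the interface text tells. Shift numbers are shares of 0.15 m and turn numbers shares of 0.08 rad, none past 1 either way. Its arguments: {"type":"object","properties":{"rows":{"type":"array"},"squeeze":{"type":"number"}},"required":["rows"]}

```bash
mkdir -p pics
python3 - <<'E'
from plant import r
import cv2,pickle
s=r.get_state();print(s['tcp_pos'],s['eef_rot'],s['time_s'],s['gripper_width'])
for n in("scene","top"):
    c=r.capture(n);pickle.dump(c,open(n+'.pkl','wb'));cv2.imwrite(f'pics/{n}0.png',c['image']);print(n,c['fx'],c['R'],c['t'])
E
```

```text
[ 0.21267819 -0.64010407  0.22559043] [ 1.79901465e+02 -8.03639524e-03 -1.61625206e+02] 0.0 0.087776786400231
scene 395.76717660857764 [[ 0.85354295  0.52098042  0.00662013]
 [ 0.44884474 -0.72878922 -0.51711186]
 [-0.26458047  0.44434859 -0.85589222]] [-0.46959994 -0.19002751  1.19164501]
top 412.68871108704155 [[ 0.02740132 -0.99958088  0.00933934]
 [-0.99127259 -0.0283764  -0.12873784]
 [ 0.1289489  -0.00573025 -0.99163468]] [-8.58235203e-04  5.42407864e-01  9.37909392e-01]
```

View pics/top0.png

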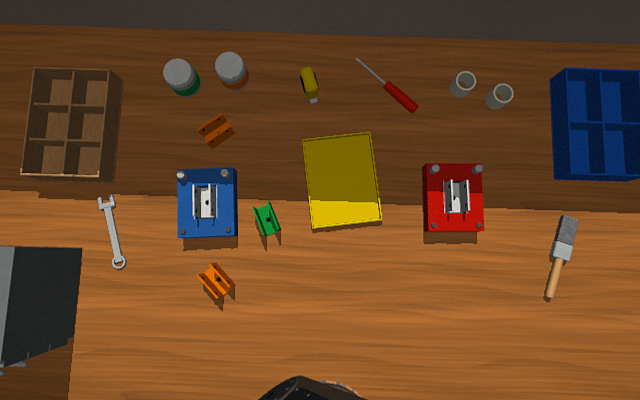

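View pics/scene0.png

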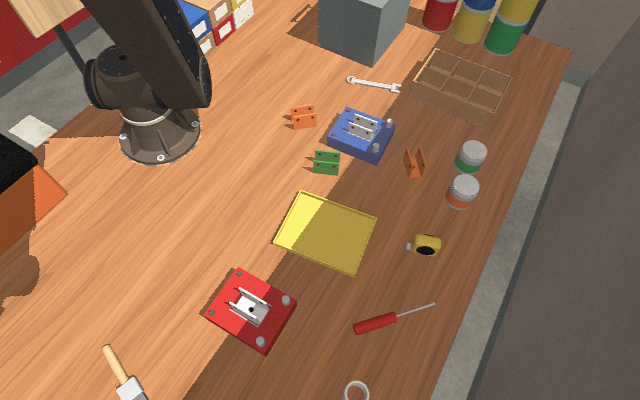

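The top view shows the blue die at about (207,203) holding a bare-metal bracket at (205,203). The tray is at (342,180), and the red die at (453,198) holds the other bracket. The green part at (266,219) and the orange parts at (216,280) and (215,130) are look-alikes. The scene view agrees: blue die (361,134), tray (325,233), red die (250,310). The target is the bare-metal bracket in the blue die, so I'll confirm it in one enlarged crop.

Run:
```python
import cv2,pickle,numpy as np
t=pickle.load(open('top.pkl','rb'))['image'];s=pickle.load(open('scene.pkl','rb'))['image']
a=cv2.resize(t[155:255,160:260],(600,600),interpolation=cv2.INTER_CUBIC)
cv2.imwrite('pics/crop.png',a)
```

```text
(no output)
```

View pics/crop.png

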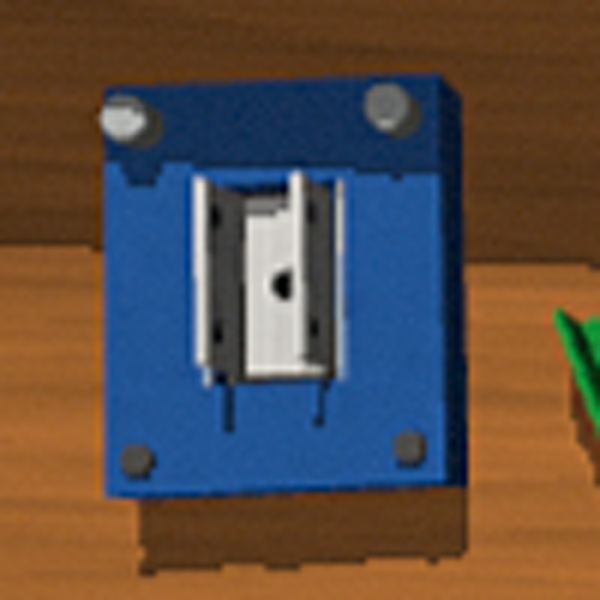

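The crop confirms the target: a bare-metal U bracket in the blue die, with two pillars on the far side. In the crop, the flange tops run from (200,178) to (203,362) and from (297,172) to (302,360). The die's top corners are at (105,90), (440,75), (446,485) and (107,497).

```bash
cat > h.py <<'E'
import numpy as np,pickle
def ray(c,uv,z):
    uv=np.atleast_2d(uv).astype(float)
    d=np.c_[(uv[:,0]-c['cx'])/c['fx'],(uv[:,1]-c['cy'])/c['fy'],np.ones(len(uv))]@c['R']
    o=-c['R'].T@c['t']; return (o+d*((z-o[2])/d[:,2])[:,None])[:,:2]
E
python3 - <<'E'
from h import *
np.set_printoptions(precision=4,suppress=True)
c=pickle.load(open('top.pkl','rb'))
f=lambda a:(np.array(a)+.5)/6-.5+[160,155]
def show(n,uv,z):
    p=ray(c,uv,z); e=np.roll(p,-1,0)-p
    print(n,p.mean(0),'sides',np.linalg.norm(e,axis=1),'ang',np.degrees(np.arctan2(e[:,1],e[:,0])),np.hypot(*p.mean(0)))
show('bracket',f([(200,178),(297,172),(302,360),(203,362)]),.081)
show('die',f([(105,90),(440,75),(446,485),(107,497)]),.045)
show('tray',[(303,140),(370,132),(381,221),(312,229)],.018)
from plant import r
w=r.capture('wrist');print(w['T_tool_cam'],w['fx'],w['cx'],w['cy'])
E
```

```text
bracket [0.5252 0.2928] sides [0.0362 0.0708 0.0366 0.0693] ang [ -84.7382 -174.8546   92.7825    4.8532] 0.601308439883732
die [0.5231 0.2937] sides [0.1307 0.1603 0.1295 0.1587] ang [ -85.7002 -175.9541   93.6173    4.4915] 0.599914086334661
tray [ 0.5892 -0.0227] sides [0.1654 0.2197 0.1655 0.2183] ang [ -81.2839 -172.3586   98.2079    7.5939] 0.5896250515678396
[[ 0.     -0.9655 -0.2603  0.0703]
 [ 1.      0.0001 -0.0003  0.0004]
 [ 0.0004 -0.2603  0.9655 -0.159 ]
 [ 0.      0.      0.      1.    ]] 309.70691628693146 314.98325440377357 203.0314128710348
```

The bracket, die and tray sizes all match the description. I'll turn the tool to the bracket's yaw and travel at height.

>>> play_rows:
  rows:
    - {"slide":[0,0,0],"delta_rot":[0,0,1],"fingers":1}
    - {"slide":[0,0,0],"delta_rot":[0,0,1],"fingers":1}
    - {"slide":[0,0,0],"delta_rot":[0,0,1],"fingers":1}
    - {"slide":[-0.3,0.2,0],"delta_rot":[0,0,0],"fingers":1}
    - {"slide":[-0.3,0.2,0],"delta_rot":[0,0,0],"fingers":1}
    - {"slide":[-0.3,0.2,0],"delta_rot":[0,0,0],"fingers":1}
    - {"slide":[-0.3,0.2,0],"delta_rot":[0,0,0],"fingers":1}
    - {"slide":[-0.3,0.2,0],"delta_rot":[0,0,0],"fingers":1}

```text
time_s: 1.15
tcp_pos: [0.4261, -0.4715, 0.2264]
eef_rot: [180.0, -0.0, -175.4]
contact_force: [-0.2, -0.7, -0.4]
gripper_width: 0.0881
gripper_force: 0.0
```

>>> play_rows:
  rows:
    - {"slide":[-0.08,0.36,0],"delta_rot":[0,0,0],"fingers":1}
    - {"slide":[-0.08,0.36,0],"delta_rot":[0,0,0],"fingers":1}
    - {"slide":[-0.08,0.36,0],"delta_rot":[0,0,0],"fingers":1}
    - {"slide":[-0.08,0.36,0],"delta_rot":[0,0,0],"fingers":1}
    - {"slide":[-0.08,0.36,0],"delta_rot":[0,0,0],"fingers":1}
    - {"slide":[-0.08,0.36,0],"delta_rot":[0,0,0],"fingers":1}
    - {"slide":[-0.08,0.36,0],"delta_rot":[0,0,0],"fingers":1}
    - {"slide":[-0.08,0.36,0],"delta_rot":[0,0,0],"fingers":1}

```text
time_s: 2.15
tcp_pos: [0.4856, -0.0327, 0.2267]
eef_rot: [180.0, 0.0, -175.4]
contact_force: [0.7, -0.5, -0.2]
gripper_width: 0.0876
gripper_force: 0.0
```

>>> play_rows:
  rows:
    - {"slide":[-0.08,0.36,0],"delta_rot":[0,0,0],"fingers":1}
    - {"slide":[-0.08,0.36,0],"delta_rot":[0,0,0],"fingers":1}
    - {"slide":[-0.08,0.36,0],"delta_rot":[0,0,0],"fingers":1}
    - {"slide":[-0.08,0.36,0],"delta_rot":[0,0,0],"fingers":1}
    - {"slide":[-0.07,0.36,0],"delta_rot":[0,0,0],"fingers":1}
    - {"slide":[0,0.2,0],"delta_rot":[0,0,0],"fingers":1}
    - {"slide":[0,0,0],"delta_rot":[0,0,0],"fingers":1}
    - {"slide":[0,0,0],"delta_rot":[0,0,0],"fingers":1}

```text
time_s: 3.15
tcp_pos: [0.5196, 0.2688, 0.2263]
eef_rot: [-180.0, -0.0, -175.4]
contact_force: [-1.0, 0.0, 0.1]
gripper_width: 0.0878
gripper_force: 0.0
```

Run:
```python
from plant import r
import cv2,pickle
s=r.get_state();print(s['tcp_pos'],s['eef_rot'],s['time_s'],s['joints'])
c=r.capture('wrist');c['s']=s;pickle.dump(c,open('w1.pkl','wb'));cv2.imwrite('pics/w1.png',c['image'])
```

```text
[0.51961951 0.26883495 0.2262674 ] [-1.79973359e+02 -3.51476425e-02 -1.75354223e+02] 3.15 [ 4.64908081e+01  1.21742232e+01 -1.10148494e+01 -3.91689557e-03
 -6.68548833e+01 -1.31843482e+02]
```

View pics/w1.png

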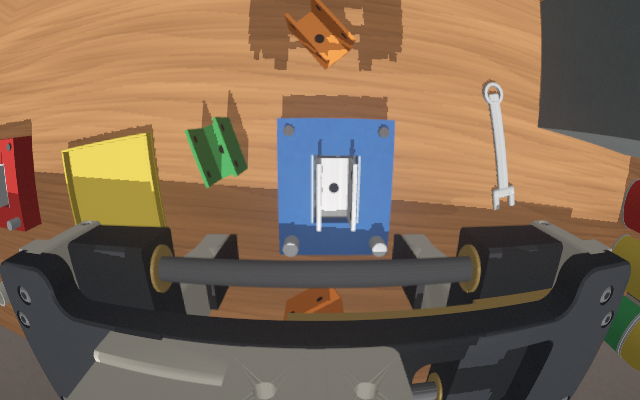

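The wrist view shows the blue die centred at (336,186) with the bracket at (335,192), clear of the green and orange parts. I'll enlarge it to measure the flange tops from near.

Run:
```python
import cv2,pickle
i=pickle.load(open('w1.pkl','rb'))['image'][130:250,276:396]
cv2.imwrite('pics/w1c.png',cv2.resize(i,(600,600),interpolation=cv2.INTER_CUBIC))
```

```text
(no output)
```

View pics/w1c.png

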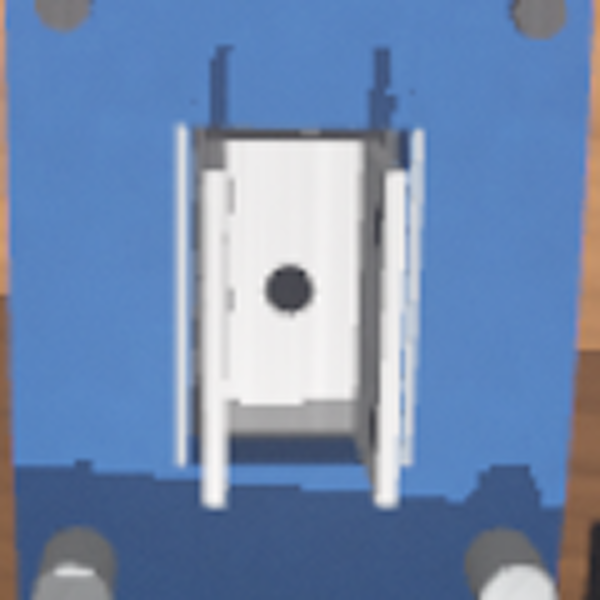

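In the crop, the flange tops run from (213,170) to (214,506) and from (395,170) to (387,506).

```bash
cat >> h.py <<'E'
from scipy.spatial.transform import Rotation as Ro
def wray(c,uv,z):
    uv=np.atleast_2d(uv).astype(float)
    x=(uv[:,0]-c['cx'])/c['fx'];y=(uv[:,1]-c['cy'])/c['fy'];th=np.hypot(x,y)
    d=np.c_[x/th*np.sin(th),y/th*np.sin(th),np.cos(th)]
    T=np.eye(4);T[:3,:3]=Ro.from_euler('xyz',c['s']['eef_rot'],degrees=True).as_matrix();T[:3,3]=c['s']['tcp_pos'];T=T@c['T_tool_cam']
    d=d@T[:3,:3].T;o=T[:3,3];return (o+d*((z-o[2])/d[:,2])[:,None])[:,:2]
E
python3 - <<'E'
from h import *
np.set_printoptions(precision=4,suppress=True)
c=pickle.load(open('w1.pkl','rb'))
p=wray(c,(np.array([(213,170),(395,170),(387,506),(214,506)])+.5)/5-.5+[276,130],.081)
e=np.roll(p,-1,0)-p
print(p,p.mean(0),np.linalg.norm(e,axis=1),np.degrees(np.arctan2(e[:,1],e[:,0])))
R=Ro.from_euler('xyz',c['s']['eef_rot'],degrees=True).as_matrix()
print('tool shift units',R.T@(np.r_[p.mean(0),.055]-c['s']['tcp_pos'])/.15)
E
```

```text
[[0.4907 0.2698]
 [0.4875 0.3059]
 [0.558  0.3122]
 [0.5609 0.2759]] [0.5243 0.2909] [0.0362 0.0708 0.0364 0.0705] [  94.995     5.104   -85.5749 -175.0346]
tool shift units [-0.0435  0.1448  1.1417]
```

Both views agree on the centre to within 2 mm, at about (0.5245, 0.2912). I'll centre over it, then descend.

>>> play_rows:
  rows:
    - {"slide":[-0.045,0.148,0],"delta_rot":[0,0,0],"fingers":1}
    - {"slide":[0,0,0.2],"delta_rot":[0,0,0],"fingers":1}
    - {"slide":[0,0,0.2],"delta_rot":[0,0,0],"fingers":1}
    - {"slide":[0,0,0.2],"delta_rot":[0,0,0],"fingers":1}
    - {"slide":[0,0,0.1],"delta_rot":[0,0,0],"fingers":1}
    - {"slide":[0,0,0],"delta_rot":[0,0,0],"fingers":1}

```text
time_s: 3.95
tcp_pos: [0.5248, 0.2915, 0.1209]
eef_rot: [-179.9, -0.1, -175.4]
contact_force: [1.1, -0.6, 0.9]
gripper_width: 0.0876
gripper_force: 0.0
```

>>> play_rows:
  rows:
    - {"slide":[0,0,0.15],"delta_rot":[0,0,0],"fingers":1}
    - {"slide":[0,0,0.15],"delta_rot":[0,0,0],"fingers":1}
    - {"slide":[0,0,0.1],"delta_rot":[0,0,0],"fingers":1}
    - {"slide":[0,0,0.06],"delta_rot":[0,0,0],"fingers":1}
    - {"slide":[0,0,0],"delta_rot":[0,0,0],"fingers":1}

```text
time_s: 4.58
tcp_pos: [0.5249, 0.2919, 0.0525]
eef_rot: [-180.0, -0.0, -175.4]
contact_force: [0.2, 0.8, -0.3]
gripper_width: 0.0873
gripper_force: 0.0
```

>>> play_rows:
  rows:
    - {"slide":[0,0,0],"delta_rot":[0,0,0],"fingers":-1}
    - {"slide":[0,0,0],"delta_rot":[0,0,0],"fingers":-1}
    - {"slide":[0,0,0],"delta_rot":[0,0,0],"fingers":-1}
    - {"slide":[0,0,0],"delta_rot":[0,0,0],"fingers":-1}
    - {"slide":[0,0,0],"delta_rot":[0,0,0],"fingers":-1}
    - {"slide":[0,0,0],"delta_rot":[0,0,0],"fingers":-1}
    - {"slide":[0,0,0],"delta_rot":[0,0,0],"fingers":-1}
    - {"slide":[0,0,0],"delta_rot":[0,0,0],"fingers":-1}
  squeeze: 25

```text
time_s: 5.58
tcp_pos: [0.5248, 0.2917, 0.0526]
eef_rot: [-180.0, -0.0, -175.4]
contact_force: [-0.2, -0.8, 1.6]
gripper_width: 0.0395
gripper_force: 25.0
```

The fingers closed to 40 mm, which is the bracket's width. I'll lift straight up.

>>> play_rows:
  rows:
    - {"slide":[0,0,-0.05],"delta_rot":[0,0,0],"fingers":-1}
    - {"slide":[0,0,-0.1],"delta_rot":[0,0,0],"fingers":-1}
    - {"slide":[0,0,-0.15],"delta_rot":[0,0,0],"fingers":-1}
    - {"slide":[0,0,-0.2],"delta_rot":[0,0,0],"fingers":-1}
    - {"slide":[0,0,-0.2],"delta_rot":[0,0,0],"fingers":-1}
    - {"slide":[0,0,-0.2],"delta_rot":[0,0,0],"fingers":-1}
    - {"slide":[0,0,-0.1],"delta_rot":[0,0,0],"fingers":-1}
    - {"slide":[0,0,0],"delta_rot":[0,0,0],"fingers":-1}

```text
time_s: 6.58
tcp_pos: [0.5251, 0.2923, 0.2037]
eef_rot: [179.9, 0.1, -175.4]
contact_force: [-0.5, -0.5, -5.0]
gripper_width: 0.04
gripper_force: 25.0
```

Run:
```python
from plant import r
import cv2,pickle
s=r.get_state();print(s['tcp_pos'],s['contact_force'],s['moment'],s['gripper_width'],s['gripper_force'])
c=r.capture('wrist');c['s']=s;pickle.dump(c,open('w2.pkl','wb'));cv2.imwrite('pics/w2.png',c['image'])
```

```text
[0.52508253 0.29226361 0.2037292 ] [-0.5453161  -0.46869157 -4.96823715] [-0.0289284   0.00119005  0.03144489] 0.040017949020583435 24.999101758003235
```

View pics/w2.png

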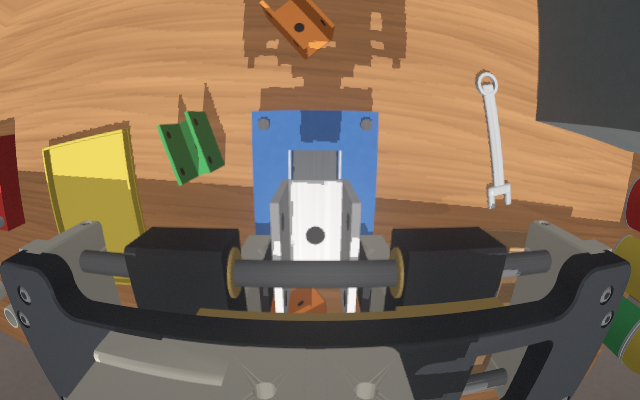

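The bracket hangs level at (315,235), the blue pocket below is empty, and the force reading shows the added weight. Now over to the tray centre.

>>> play_rows:
  rows:
    - {"slide":[-0.03,-0.15,0],"delta_rot":[0,0,0],"fingers":-1}
    - {"slide":[-0.035,-0.28,0],"delta_rot":[0,0,0],"fingers":-1}
    - {"slide":[-0.035,-0.3,0],"delta_rot":[0,0,0],"fingers":-1}
    - {"slide":[-0.035,-0.3,0],"delta_rot":[0,0,0],"fingers":-1}
    - {"slide":[-0.035,-0.3,0],"delta_rot":[0,0,0],"fingers":-1}
    - {"slide":[-0.035,-0.3,0],"delta_rot":[0,0,0],"fingers":-1}
    - {"slide":[-0.035,-0.3,0],"delta_rot":[0,0,0],"fingers":-1}
    - {"slide":[-0.017,-0.2,0],"delta_rot":[0,0,0],"fingers":-1}

```text
time_s: 7.62
tcp_pos: [0.5882, -0.0263, 0.201]
eef_rot: [-180.0, -0.2, -175.5]
contact_force: [1.0, 0.5, -3.2]
gripper_width: 0.0399
gripper_force: 25.0
```

>>> play_rows:
  rows:
    - {"slide":[0,0,0.1],"delta_rot":[0,0,0],"fingers":-1}
    - {"slide":[0,0,0.2],"delta_rot":[0,0,0],"fingers":-1}
    - {"slide":[0,0,0.2],"delta_rot":[0,0,0],"fingers":-1}
    - {"slide":[0,0,0.2],"delta_rot":[0,0,0],"fingers":-1}
    - {"slide":[0,0,0.1],"delta_rot":[0,0,0],"fingers":-1}
    - {"slide":[0,0,0],"delta_rot":[0,0,0],"fingers":-1}

```text
time_s: 8.38
tcp_pos: [0.588, -0.0236, 0.0811]
eef_rot: [-180.0, -0.2, -175.4]
contact_force: [0.6, 0.4, -2.5]
gripper_width: 0.0398
gripper_force: 25.0
```

Run:
```python
from plant import r
import cv2
s=r.get_state();print(s['tcp_pos'],s['contact_force'],s['moment'],s['gripper_width'],s['gripper_force'])
c=r.capture('scene');cv2.imwrite('pics/s2.png',c['image'])
```

```text
[ 0.58799684 -0.0235876   0.08109798] [ 0.62236195  0.42039024 -2.47348942] [-0.00814719 -0.04206568 -0.00964205] 0.03978999425826258 24.999032020568848
```

View pics/s2.png

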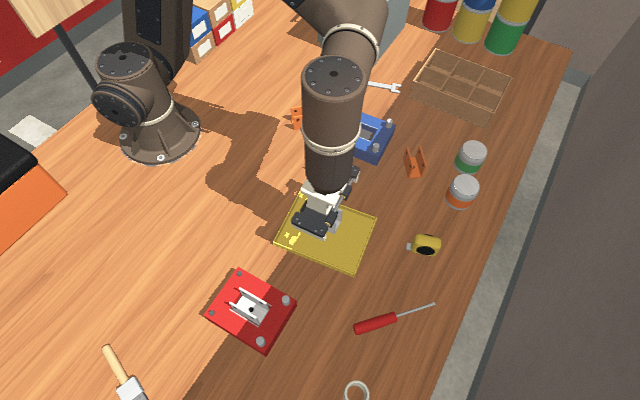

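The gripper is over the tray at (322,215), the red die's bracket hasn't moved, and the blue pocket is empty. Since the bracket's mid point is level with the TCP, contact with the floor should come at TCP z of about 0.0315. I'll lower to just above that, then creep.

>>> play_rows:
  rows:
    - {"slide":[0,0,0.12],"delta_rot":[0,0,0],"fingers":-1}
    - {"slide":[0,0,0.1],"delta_rot":[0,0,0],"fingers":-1}
    - {"slide":[0,0,0.06],"delta_rot":[0,0,0],"fingers":-1}
    - {"slide":[0,0,0.02],"delta_rot":[0,0,0],"fingers":-1}
    - {"slide":[0,0,0],"delta_rot":[0,0,0],"fingers":-1}
    - {"slide":[0,0,0],"delta_rot":[0,0,0],"fingers":-1}

```text
time_s: 9.18
tcp_pos: [0.5894, -0.0234, 0.0381]
eef_rot: [180.0, 0.0, -175.4]
contact_force: [-0.1, -0.6, -2.8]
gripper_width: 0.0395
gripper_force: 25.0
```

>>> play_rows:
  rows:
    - {"slide":[0,0,0.01],"delta_rot":[0,0,0],"fingers":-1}
    - {"slide":[0,0,0.01],"delta_rot":[0,0,0],"fingers":-1}
    - {"slide":[0,0,0],"delta_rot":[0,0,0],"fingers":-1}

```text
time_s: 9.55
tcp_pos: [0.5889, -0.0235, 0.0344]
eef_rot: [-180.0, -0.0, -175.4]
contact_force: [-0.1, -0.2, -3.3]
gripper_width: 0.0397
gripper_force: 25.0
```

>>> play_rows:
  rows:
    - {"slide":[0,0,0.01],"delta_rot":[0,0,0],"fingers":-1}
    - {"slide":[0,0,0],"delta_rot":[0,0,0],"fingers":-1}
    - {"slide":[0,0,0],"delta_rot":[0,0,0],"fingers":-1}

```text
time_s: 9.93
tcp_pos: [0.589, -0.0235, 0.033]
eef_rot: [-180.0, -0.0, -175.4]
contact_force: [-0.1, 0.6, -3.4]
gripper_width: 0.0399
gripper_force: 25.0
```

>>> play_rows:
  rows:
    - {"slide":[0,0,0.007],"delta_rot":[0,0,0],"fingers":-1}
    - {"slide":[0,0,0],"delta_rot":[0,0,0],"fingers":-1}
    - {"slide":[0,0,0],"delta_rot":[0,0,0],"fingers":-1}

```text
time_s: 10.3
tcp_pos: [0.5891, -0.0235, 0.032]
eef_rot: [180.0, 0.0, -175.4]
contact_force: [0.6, 0.7, -3.5]
gripper_width: 0.0398
gripper_force: 25.0
```

>>> play_rows:
  rows:
    - {"slide":[0,0,0.006],"delta_rot":[0,0,0],"fingers":-1}
    - {"slide":[0,0,0],"delta_rot":[0,0,0],"fingers":-1}
    - {"slide":[0,0,0],"delta_rot":[0,0,0],"fingers":-1}

```text
time_s: 10.68
tcp_pos: [0.5891, -0.0235, 0.0316]
eef_rot: [-180.0, 0.0, -175.4]
contact_force: [-2.7, 0.4, 5.4]
gripper_width: 0.0398
gripper_force: 25.0
```

The force changed sign, so the bracket is on the floor. I'll release it and rise.

>>> play_rows:
  rows:
    - {"slide":[0,0,0],"delta_rot":[0,0,0],"fingers":1}
    - {"slide":[0,0,0],"delta_rot":[0,0,0],"fingers":1}
    - {"slide":[0,0,0],"delta_rot":[0,0,0],"fingers":1}
    - {"slide":[0,0,0],"delta_rot":[0,0,0],"fingers":1}
    - {"slide":[0,0,0],"delta_rot":[0,0,0],"fingers":1}
    - {"slide":[0,0,0],"delta_rot":[0,0,0],"fingers":1}
    - {"slide":[0,0,0],"delta_rot":[0,0,0],"fingers":1}
    - {"slide":[0,0,0],"delta_rot":[0,0,0],"fingers":1}

```text
time_s: 11.68
tcp_pos: [0.589, -0.0235, 0.0311]
eef_rot: [-180.0, -0.0, -175.4]
contact_force: [-0.3, 0.6, 0.1]
gripper_width: 0.0878
gripper_force: 0.0
```

>>> play_rows:
  rows:
    - {"slide":[0,0,-0.1],"delta_rot":[0,0,0],"fingers":1}
    - {"slide":[0,0,-0.2],"delta_rot":[0,0,0],"fingers":1}
    - {"slide":[0,0,-0.2],"delta_rot":[0,0,0],"fingers":1}
    - {"slide":[0,0,-0.2],"delta_rot":[0,0,0],"fingers":1}
    - {"slide":[0,0,-0.2],"delta_rot":[0,0,0],"fingers":1}
    - {"slide":[0,0,-0.1],"delta_rot":[0,0,0],"fingers":1}
    - {"slide":[0,0,0],"delta_rot":[0,0,0],"fingers":1}
    - {"slide":[0,0,0],"delta_rot":[0,0,0],"fingers":1}

```text
time_s: 12.68
tcp_pos: [0.5883, -0.0235, 0.18]
eef_rot: [180.0, -0.1, -175.4]
contact_force: [-0.2, -0.4, 0.1]
gripper_width: 0.0876
gripper_force: 0.0
```

Run:
```python
from plant import r
import cv2
c=r.capture('wrist');cv2.imwrite('pics/w3.png',c['image'])
```

```text
(no output)
```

View pics/w3.png

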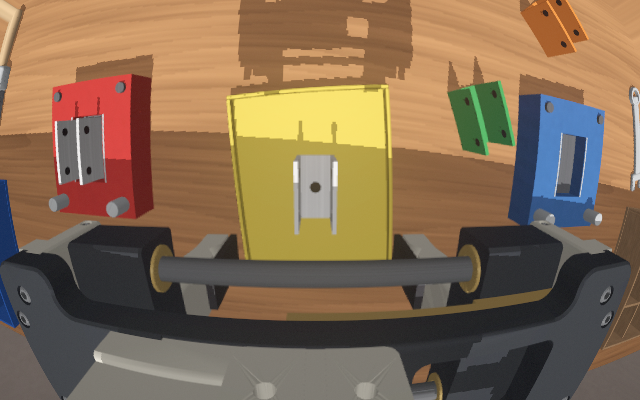

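The bracket stands upright in the middle of the tray at (316,190), the red die still holds its own bracket at (80,148), and the gripper is clear.

```bash
python3 -c "
from plant import r
print(r.close_job())"
```

```text
the job is handed in; nothing more can be done
None
```

The bracket from the blue die now stands released, flanges up, in the middle of the yellow tray, the red die's bracket was left alone, and the job is handed in at about 13 s of the allowed 37 s; the hand-in call returned no verdict.

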